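# Ratchet-clamp pinch test of a moulded plug

### The job

Pinch-test the green plug: stand it in the nest between the jaws of the open bench clamp, then push the clamp's free blue handle towards its fixed black one until the ratchet teeth hold the plug firmly without crushing it, and take your hand away for two seconds. Then press the blue handle down, sideways out of the teeth, so that the clamp springs fully open, and leave the plug standing in the nest with everything else undisturbed; be gentle with the clamp throughout.

Things in the scene. Friction and masses are not known exactly. Their poses are not given: they have to be found in the camera images.
- plug: the green hard-rubber plug to test: upright cylinder 24 mm across, 95 mm tall, 40 to 85 g, origin at the centre of its underside, z up. It starts in one of the rack's three places (which one varies). Hold it by its upper 35 mm so that the fingers stay clear of the jaws when it stands in the nest.
- rack: grey block, fixed, 50 x 210 x 26 mm, origin under its centre. Three round 27 mm pockets 12 mm deep, 75 mm apart along its y, each holding an upright plug, its foot 14 mm above the bench.
- clamp: big steel scissor clamp lying flat on a grey bench plate; fixed. Origin on the bench below the pivot pin; x runs from the pin to the jaws and nest, the handles lie on its -x side, z up. The arms' middle plane is 75 mm above the bench. The fixed handle (black grip) points along angle pi + 0.2 rad in this frame.
- teeth (a point): middle of the curved tooth rack, on its upper face 87 mm above the bench. The rack is fixed, 78 to 92 mm from the pin, teeth on its underside, and reaches from the fixed handle out over the free handle's arm; keep the fingers off it. Teeth catch the handle between 0.25 and 0.77 rad, 0.052 rad apart; when let go it falls back to the last tooth passed (pinch drops by 0 to 7 N).
- nest (a point): centre of the floor of the nest, a round pocket 27 mm wide, 8 mm deep in a white block 46 mm square, 60 mm from the pin along the clamp's +x; floor 40 mm, block top 48 mm above the bench. The plug stands here. Jaw tops are 83 mm above the bench. With the clamp open, beside a centred plug 9 mm or more is free on the screw pad's side and 1 mm on the fixed jaw's.
- anvil: black rubber face of the fixed jaw, origin in mid-face, looking along its -y; the free jaw's screw pad pinches the plug against it. A pinch held by the teeth of 8 to 23 N is right (about 15 aimed at); less is loose, over 28 N at any moment crushes the plug. The free jaw is springy: after first touch the pinch grows by about 140 N per rad of handle angle.
- pin (a point): the pivot pin's top, 82 mm above the bench, the axis of the free handle and jaw. How far the free jaw's brass screw pad is turned out differs from start to start over 22 mm and is not measured, so the handle angle at which the plug is first touched lies anywhere from about 0.15 to 0.55 rad: feel for it. The pinch is about 2.2 times the extra push at the middle of the blue grip.
- handle (a joint): angle of the free handle, rad: 0 fully open, 0.84 end of travel, growing as it closes (anticlockwise from above, about the pin). It points along angle pi - 0.95 + value in the clamp's frame. A spring opens it (about 2 N at the blue grip); riding over each tooth adds up to about 1.5 N there. If it slips from under the hand while opening it may catch on an outer tooth: press again.
- thumb (a point): middle of the top face of the free handle's blue grip, 130 mm from the pin, 84 mm above the bench. The grip is 40 mm long along the arm, 22 wide, 18 high, free below and outside. Push its outer side to close. Pressed 4 to 5 mm down (4 to 9 N) it leaves the teeth, stop at 9 mm; while down it swings open, moving outwards with it helps. More than about 50 N spoils the clamp.
- plug_amber: bystander, leave alone: the amber test plug, same size and stance as the green one, in the rack
- plug_white: bystander, leave alone: the white test plug, same size and stance, in the rack
- rinse_bottle: bystander, leave alone: clear bottle with red cap, 60 mm across, 160 mm tall, origin under its centre
- dish: bystander, leave alone: glass bowl, 100 mm across, 35 mm tall, origin under its centre
- weight: bystander, leave alone: brass weight with a knob, 44 mm across, 56 mm tall, origin under its centre
- spatula: bystander, leave alone: white-handled spatula lying flat, blade along its +x
- beaker: bystander, leave alone: glass beaker, 68 mm across, 85 mm tall, origin under its centre
Not all that is in view belongs to the job. What is meant by the plug is not red, and is the larger of those in its own colour.

How it is judged:
By the outcome, as a careful person would: the job done as asked, in the order asked, and still so for the second after the job is handed in, with the robot touching nothing.
It also fails if it takes over 72 s, if anything falls off the work surface, if the arm or the gripper's body presses on something with over 40 N, if the wrist force passes 120 N, or if a joint passes its speed limit or range.

### The arm

A 6-joint arm with a two-finger parallel gripper is mounted at the origin on the work surface. World frame = base frame: x ahead of the robot, y to its left, z up, the work surface at z = 0. Lengths are in m, angles in rad, forces in N, time in s.
With the tool pointing down it reaches from about 0.25 to 0.8 m from the base axis. Payload 8.5 kg.
Tool frame: the origin (TCP) lies on the centre line of the jaws, within the pads' length; the fingertips stand 25 mm ahead of it and the grasp point (between the pads) lies 6 mm ahead of it; z points along the fingers, x is the direction in which the jaws open and shut, and the axes are right-handed (so a half turn about z gives the same grasp; the last joint's range is limited). The gripper opens to 85 mm and grips with 20 to 120 N. Pads are 22 mm wide; open, the fingers measure 114 mm over their backs; the gripper's body (76 mm by 85 mm) begins 54 mm behind the grasp point. The pads swing forward as they close: fully open they stand 13 mm farther back than shut.
Start: joints at [-1.161, 0.238, -0.013, 1.319, 0, 1.571], TCP at [0.209, -0.481, 0.256] pointing down, gripper open.
Joint ranges: [-2.66, 2.66], [-1.03, 1.9], [-1.14, 1.46], [-1.82, 2.27], [-1.45, 1.34], [-3.14, 3.14]. Speed limits (rad/s): [2.22, 2.22, 2.79, 3.14, 3.14, 3.14].

### API

Orientations are given as [roll, pitch, yaw] about the fixed x, y, z axes, in that order (R = Rz(yaw) Ry(pitch) Rx(roll)).
In Python, from cell import r gives the robot as it stands. The module is installed in compiled form; this text tells all that it offers. Calls block until the motion is done:
- r.move_to(position, orientation): joint-space move of the TCP to a pose.
- r.move_l(position, rotation=None, max_speed=0.15): straight line of the TCP; rotation=None keeps the orientation; max_speed is the mean speed in m/s.
- r.set_joints(angles): joint-space move.
- r.grip(opening, force=None): opening from 0.0 (shut) to 1.0 (fully open); force is the grip in N (None keeps the last); returns when the fingers have stopped.
- r.hold(seconds).
- r.ik(position, orientation): joint angles nearest the present ones, or None.
- r.grab_frame(name): name is "scene" or "top"; returns a dict with "frame" (384x512x3 uint8, blue, green, red), "range_z" (384x512 float32, m along the optical axis (not along the pixel's ray), 0 where there is no reading), "mtx" (3x3 intrinsics, pixels), "rvec" (rotation vector, rad) and "tvec" (3), from world to camera coordinates, as OpenCV has them. Camera axes: x right, y down, z forward; pixel columns grow to the right and rows downward; lengths in m; the calibration is good to about 2 mm. A picture is of the moment at which its call begins.
A pose or a line that the arm cannot do raises r.MotionError and nothing moves.
- r.close_job(): hands the job in, once; it reports no verdict.
Readings, each from a call of its own:
- r.current_time(): time.
- r.current_joint_pos(): joint angles.
- r.current_dq(): joint speeds.
- r.current_joint_efforts(): joint torques, N m.
- r.current_ee_pos(): TCP position.
- r.current_orientation(): TCP orientation.
- r.current_ft_force(): force on the tool from outside, world axes, zero at the start.
- r.current_wrist_torque(): the same for the moment, N m.
- r.current_width(): opening from 0.0 (shut) to 1.0 (fully open).
Only numpy, scipy, OpenCV 4.12 (cv2) and the standard library are available. Lean on these libraries where they do the work, as an engineer would, in place of code of your own. Each camera call takes 0.05 s, during which the arm holds its last target.

## Working session

There is one attempt and no reset: what is moved stays moved. The work goes in short steps, each a Python script; the robot and the scene stay as the last script left them, time stands still between calls to the robot, and variables do not carry over. Pictures are saved under pics/ and viewed, and the job is handed in when it is done.

```bash
mkdir -p pics; python3 - <<'E'
from cell import r
import cv2,numpy as np
for n in ("scene","top"):
    f=r.grab_frame(n); np.savez(f"{n}0.npz",**f); cv2.imwrite(f"pics/{n}0.png",f["frame"])
    R=cv2.Rodrigues(f["rvec"])[0]; print(n,f["mtx"].tolist(),(-R.T@f["tvec"].reshape(3)).round(3), R[2].round(3), (f["range_z"]>0).mean())
print(r.current_time(),r.current_ft_force(),r.current_orientation(),r.current_width())
E
ls
```

```text
scene [[374.60216369794904, 0.0, 253.35258681426552], [0.0, 374.60216369794904, 183.64211780759402], [0.0, 0.0, 1.0]] [ 1.053 -0.686  0.736] [-0.412  0.674 -0.614] 0.9959564208984375
top [[464.91196783781555, 0.0, 253.60420710666105], [0.0, 464.91196783781555, 190.21328829222116], [0.0, 0.0, 1.0]] [0.33  0.017 1.349] [ 0.21  -0.002 -0.978] 0.9959259033203125
0.1 [-1.14630514 -0.34774777  0.36140912] [ 3.14159200e+00  1.25015144e-03 -1.16105594e+00] 0.9984972701284047
pics
scene0.npz
top0.npz
```

View pics/scene0.png

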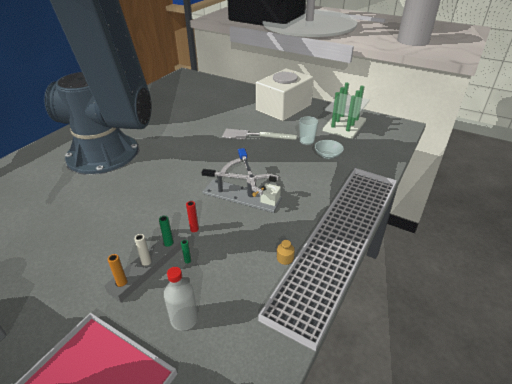

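View pics/top0.png

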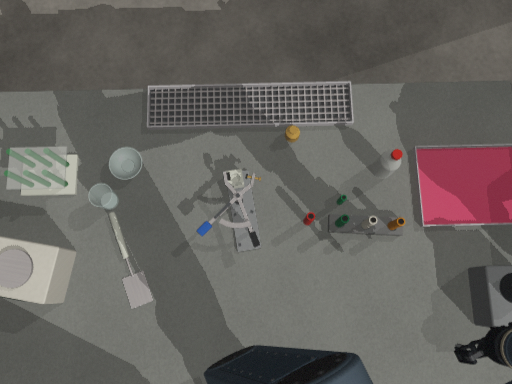

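Candidates in the scene view are the green plug in the rack at (166,231), a smaller green one outside the rack at (186,251), and a red one at (192,216). The larger green one, in the rack, fits the description. I'll confirm it with enlarged crops.

```bash
cat > h.py <<'E'
import numpy as np, cv2
def cam(f):
    R=cv2.Rodrigues(np.array(f["rvec"]))[0]; t=np.array(f["tvec"]).reshape(3); return np.array(f["mtx"]),R,t
def ray(f,u,v):
    K,R,t=cam(f); d=R.T@np.linalg.inv(K)@np.array([u,v,1.]); return -R.T@t,d
def onplane(f,u,v,z):
    c,d=ray(f,u,v); return c+d*(z-c[2])/d[2]
def cloud(f):
    K,R,t=cam(f); z=np.array(f["range_z"]).astype(float); v,u=np.mgrid[:z.shape[0],:z.shape[1]]
    P=np.stack([(u-K[0,2])/K[0,0]*z,(v-K[1,2])/K[1,1]*z,z],-1); return (P-t)@R
def proj(f,P):
    return cv2.projectPoints(np.array(P,float).reshape(-1,3),np.array(f["rvec"]),np.array(f["tvec"]),np.array(f["mtx"]),None)[0].reshape(-1,2)
def crop(f,x0,y0,x1,y1,s,name):
    cv2.imwrite(name,cv2.resize(np.array(f["frame"])[y0:y1,x0:x1],None,fx=s,fy=s,interpolation=cv2.INTER_CUBIC))
E
python3 - <<'E'
from h import *
s=np.load("scene0.npz");t=np.load("top0.npz")
crop(s,90,130,300,290,3.5,"pics/s_crop.png")
crop(t,190,150,420,270,3.4,"pics/t_crop.png")
crop(t,190,160,270,260,6,"pics/t_clamp.png")
for n,f in(("s",s),("t",t)):
    fr=f["frame"]; hsv=cv2.cvtColor(fr,cv2.COLOR_BGR2HSV); P=cloud(f)
    for c,(lo,hi) in dict(green=((60,90,30),(90,255,255)),blue=((108,150,80),(125,255,255)),amber=((10,170,120),(22,255,255)),red=((0,180,100),(5,255,255))).items():
        m=cv2.inRange(hsv,lo,hi); k,l,st,ce=cv2.connectedComponentsWithStats(m)
        for i in range(1,k):
            if st[i,4]>12: 
                p=P[l==i]; print(n,c,ce[i].round(1),st[i].tolist(),np.median(p,0).round(3),p[:,2].max().round(3))
E
```

```text
s green [338.1 105. ] [332, 83, 16, 44, 159] [0.652 0.571 0.098] 0.736
s green [358.6  92.8] [352, 86, 11, 15, 57] [0.712 0.624 0.146] 0.156
s green [350.5 107.6] [349, 102, 3, 11, 16] [0.71  0.564 0.11 ] 0.135
s green [350.7 121.1] [346, 114, 13, 17, 83] [0.714 0.568 0.044] 0.736
s green [165.8 231.7] [159, 216, 14, 31, 256] [ 0.522 -0.235  0.074] 0.114
s green [185.5 251.3] [181, 240, 10, 24, 153] [ 0.585 -0.241  0.044] 0.075
s blue [177.7   1.7] [173, 0, 10, 5, 43] [-0.68   1.271  0.199] 0.213
s blue [194.6   0.8] [191, 0, 11, 4, 23] [-0.609  1.347  0.196] 0.209
s blue [ 30.9 138.2] [27, 135, 9, 7, 14] [-0.725  0.117 -0.21 ] -0.203
s blue [241.8 152.5] [238, 148, 9, 11, 59] [0.502 0.148 0.086] 0.089
s amber [116.3 271.4] [108, 255, 17, 31, 226] [ 0.511 -0.386  0.075] 0.114
s red [191.9 216.8] [186, 203, 12, 29, 194] [ 0.532 -0.147  0.058] 0.098
s red [174. 274.] [167, 267, 14, 15, 172] [ 0.68  -0.372  0.161] 0.736
t green [  7.8 150.9] [6, 149, 4, 5, 13] [0.711 0.672 0.151] 0.158
t green [  5.8 172.6] [4, 171, 4, 5, 13] [0.65  0.672 0.152] 0.156
t green [341.3 199.2] [337, 195, 10, 9, 50] [ 0.576 -0.233  0.059] 0.074
t green [341.2 220.8] [335, 214, 14, 13, 86] [ 0.509 -0.223  0.089] 0.113
t blue [204.  228.1] [197, 222, 15, 14, 104] [0.499 0.152 0.083] 1.349
t amber [400.2 221.6] [397, 218, 8, 8, 27] [ 0.5   -0.377  0.108] 0.115
t red [396.6 153.9] [392, 150, 10, 9, 73] [ 0.676 -0.368  0.159] 0.166
t red [310.1 218.6] [307, 213, 8, 11, 28] [ 0.516 -0.139  0.093] 0.1
```

```bash
ls pics
```

```text
s_crop.png
scene0.png
t_clamp.png
t_crop.png
top0.png
```

View pics/s_crop.png

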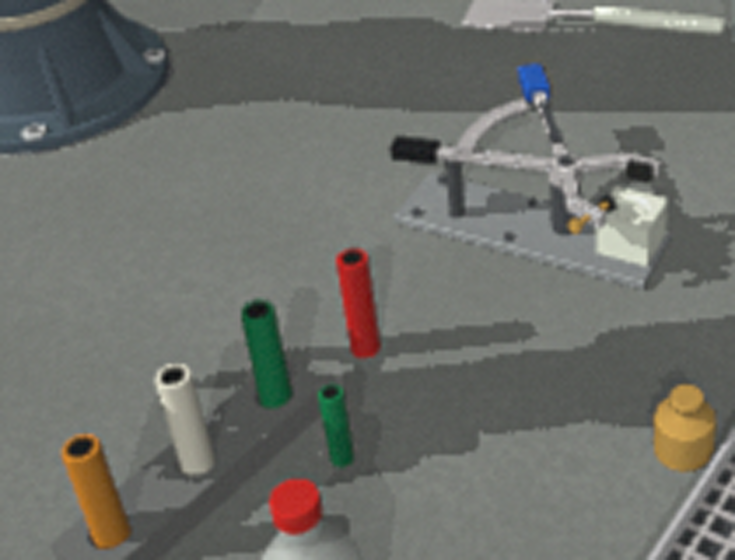

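View pics/t_clamp.png

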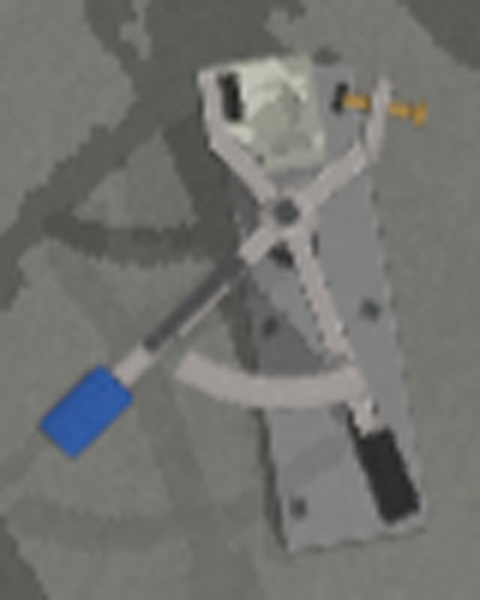

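View pics/t_crop.png

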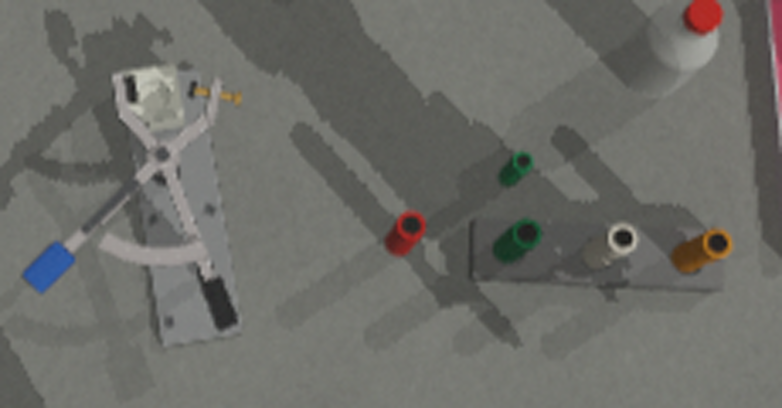

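The crops show the large green plug at the -x/+y end of the rack (scene (166,231), top (341,221), top height about 0.113 m). The small green decoy stands beside the rack at scene (186,251) and is 75 mm tall. In the top view the clamp has its anvil on the left (+y) and its brass screw on the right. Next I'll measure the clamp's features.

```bash
python3 - <<'E'
from h import *
s=np.load("scene0.npz");t=np.load("top0.npz")
crop(s,195,135,295,215,8,"pics/s_clamp.png")
crop(t,220,160,270,205,12,"pics/t_nest.png")
E
```

```text
(no output)
```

View pics/s_clamp.png

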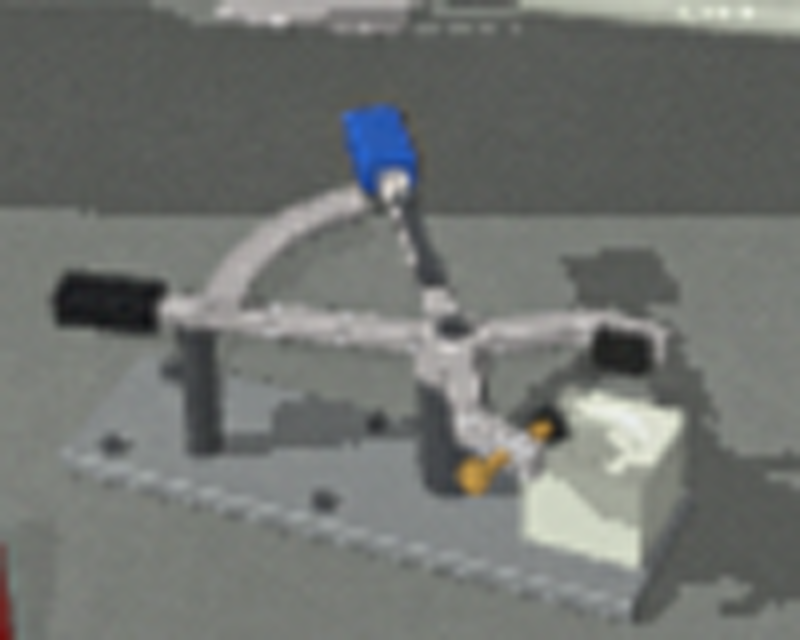

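View pics/t_nest.png

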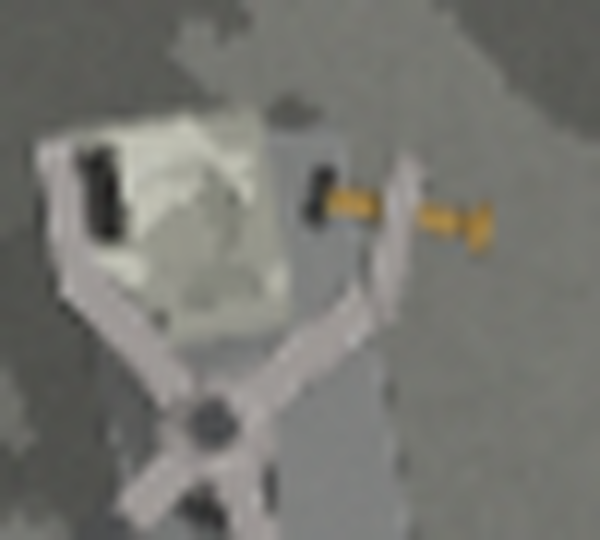

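```bash
python3 - <<'E'
from h import *
s=np.load("scene0.npz");t=np.load("top0.npz")
def darkcent(f,u,v,w,thr):
    g=cv2.cvtColor(f["frame"],cv2.COLOR_BGR2GRAY).astype(float)
    y0,x0=int(round(v))-w,int(round(u))-w; p=g[y0:y0+2*w+1,x0:x0+2*w+1]; print(p.astype(int))
    W=np.clip(thr-p,0,None); yy,xx=np.mgrid[y0:y0+2*w+1,x0:x0+2*w+1]; return (W*xx).sum()/W.sum(),(W*yy).sum()/W.sum()
pt=darkcent(t,237.1,194.8,3,125); ps=darkcent(s,251.1,175.3,3,125)
print("pin",pt,onplane(t,*pt,.082).round(4),ps,onplane(s,*ps,.082).round(4))
# blue grip: top face brighter? 
for n,f in(("t",t),("s",s)):
    hsv=cv2.cvtColor(f["frame"],cv2.COLOR_BGR2HSV); m=cv2.inRange(hsv,(105,120,50),(128,255,255))
    k,l,st,ce=cv2.connectedComponentsWithStats(m); P=cloud(f)
    i=[i for i in range(1,k) if 150<ce[i][1]-0<235 and 195<ce[i][0]<255 and st[i,4]>20]
    for j in i:
        v,u=np.where(l==j); V=hsv[v,u,2]; print(n,ce[j],st[j,4],np.percentile(V,[5,25,50,75,95]))
        c=cv2.minAreaRect(np.stack([u,v],1).astype(np.float32)); print(c, onplane(f,*c[0],.084).round(4),onplane(f,*ce[j],.08).round(4))
        bx=cv2.boxPoints(c); print([onplane(f,*b,.084)[:2].round(4).tolist() for b in bx])
        y0,x0=v.min(),u.min(); print(hsv[y0:v.max()+1,x0:u.max()+1,2]*(l[y0:v.max()+1,x0:u.max()+1]==j))
E
```

```text
[[149 154 127 139 144 154 157]
 [128 124 116  96 103 154 159]
 [120 117  83  77  80 124 152]
 [128 107  81  79  80  85 154]
 [141 128  92  78  77 110 147]
 [143 143 118 108 119 146 154]
 [155 145 142 153 168 162 160]]
[[183 178 167 142 127 127 130]
 [174 174 175 175 129 125 127]
 [143 144 123 110 104 133 133]
 [172 124  77  67  77 102 125]
 [190 131  76  65  65  89 140]
 [174 160 148 124 133 162 165]
 [167 177 202 206 184 172 129]]
pin (np.float64(237.12847222222223), np.float64(194.88194444444446)) [0.5902 0.0598 0.082 ] (np.float64(251.34597156398104), np.float64(175.4004739336493)) [0.5897 0.0631 0.082 ]
t [203.83783784 228.1981982 ] 111 [138. 155. 159. 161. 164.]
((204.0, 228.00003051757812), (7.071067810058594, 14.142135620117188), 45.0) [0.4993 0.1517 0.084 ] [0.4993 0.1526 0.08  ]
[[0.4929, 0.1722], [0.5199, 0.1449], [0.5058, 0.1312], [0.4789, 0.1586]]
[[  0   0   0   0   0   0   0   0   0 136   0   0   0   0   0]
 [  0   0   0   0   0   0   0   0 139 160 156   0   0   0   0]
 [  0   0   0   0   0   0   0 143 153 156 159 155   0   0   0]
 [  0   0   0   0   0   0 141 155 159 1
[... 725 characters left out ...]
73529412 152.60294118] 68 [127.35 147.75 173.5  177.25 188.95]
((242.00001525878906, 153.0), (10.11928653717041, 7.589465618133545), 71.56504821777344) [0.5038 0.148  0.084 ] [0.4985 0.1547 0.08  ]
[[0.4781, 0.1576], [0.4905, 0.1813], [0.5289, 0.1388], [0.5166, 0.1163]]
[[  0   0   0 132 156 141   0   0   0]
 [179 176 173 174 176 174 163   0   0]
 [161 190 181 178 174 176 167   0   0]
 [147 201 182 177 175 175 173 149   0]
 [136 187 183 176 176 176 176 176   0]
 [124 168 192 179 176 177 178 173 121]
 [  0 166 201 181 177 181 185 186 163]
 [  0 138 184 162 153 149 148 147 140]
 [  0 124 168 144 143   0   0   0 130]
 [  0   0 158 138   0   0   0   0 138]
 [  0   0 128 127   0   0   0   0   0]]
```

```bash
python3 - <<'E'
from h import *
s=np.load("scene0.npz");t=np.load("top0.npz")
def holecent(f,u,v,w=4,thr=60,z=.109):
    g=f["frame"].max(2).astype(float); y0,x0=v-w,u-w; p=g[y0:y0+2*w+1,x0:x0+2*w+1]; print(p.astype(int))
# projected expected
for n,f in(("t",t),("s",s)):
    print(n,proj(f,[[.505,-.227,.109]]).round(1))
crop(t,325,205,415,235,8,"pics/t_rack.png")
crop(s,100,205,185,295,7,"pics/s_rack.png")
E
```

```text
t [[343.9 221.5]]
s [[160.6 217.4]]
```

View pics/t_rack.png

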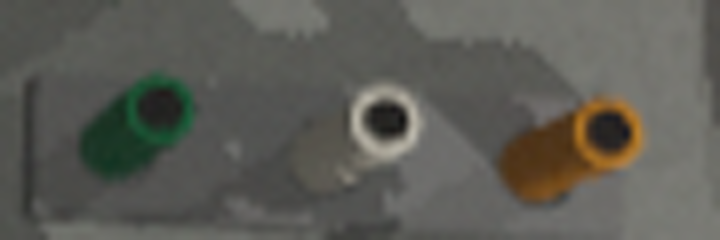

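View pics/s_rack.png

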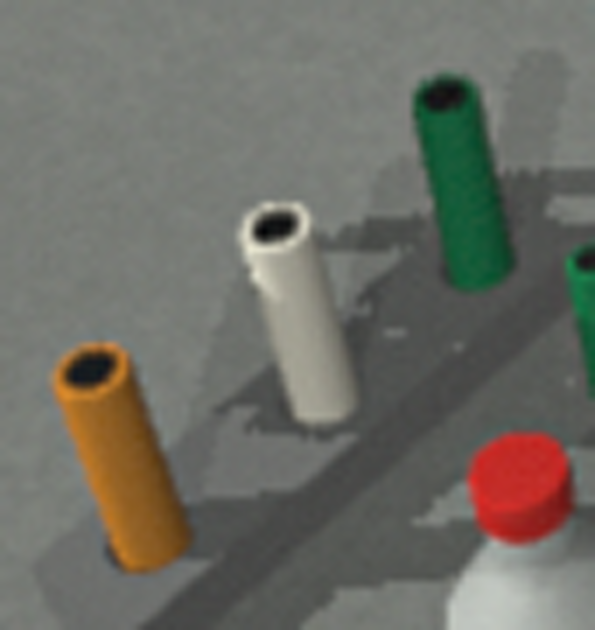

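```bash
python3 - <<'E'
from h import *
s=np.load("scene0.npz");t=np.load("top0.npz")
def up(x,y,k,x0,y0): return (x+.5)/k-.5+x0,(y+.5)/k-.5+y0
for n,f,L,z in (("t",t,[up(160,107,8,325,205),up(386,120,8,325,205),up(608,131,8,325,205)],.109),("s",s,[up(444,96,7,100,205),up(276,226,7,100,205),up(92,370,7,100,205)],.109)):
    Q=np.array([onplane(f,*p,z)[:2] for p in L]); print(n,Q.round(4).tolist(),np.linalg.norm(np.diff(Q,axis=0),axis=1), np.arctan2(*(Q[0]-Q[2])))
# clamp: block top corners in top view (12x crop 220,160): 
for n,p in dict(br=(290,320),tr=(262,108)).items(): print(n,onplane(t,*up(*p,12,220,160),.048).round(4))
# expected projection, yaw .1586
pin=np.array([.5902,.0598]);y=.159;R=np.array([[np.cos(y),-np.sin(y)],[np.sin(y),np.cos(y)]])
for f,nm,(x0,y0,x1,y1),k,pn in((t,"t",(190,160,270,260),6,pin),(s,"s",(195,135,295,215),8,np.array([.5897,.0631]))):
    im=cv2.resize(f["frame"][y0:y1,x0:x1],None,fx=k,fy=k,interpolation=cv2.INTER_CUBIC)
    def dr(P,col,closed=True):
        q=proj(f,P); q=np.array([((a-x0+.5)*k-.5,(b-y0+.5)*k-.5) for a,b in q]).round().astype(int); cv2.polylines(im,[q.reshape(-1,1,2)],closed,col,1)
    def C(pts,z): return [[*(pn+R@np.array(p)),z] for p in pts]
    c=np.linspace(0,2*np.pi,24)
    dr(C([(60+23*a,23*b) if 0 else (.060+.023*a,.023*b) for a,b in((1,1),(1,-1),(-1,-1),(-1,1))],.048),(0,0,255))
    dr(C([(.06+.0135*np.cos(a),.0135*np.sin(a)) for a in c],.048),(0,0,255))
    for ang in(np.pi+.2,np.pi-.95): dr(C([(0,0),(.13*np.cos(ang),.13*np.sin(ang))],.084),(0,255,255),False)
    cv2.imwrite(f"pics/ov_{nm}.png",im)
E
```

```text
t [[0.5146, -0.2294], [0.5085, -0.3051], [0.503, -0.3793]] [0.07590738 0.07443923] 0.07706038433185852
s [[0.5124, -0.2265], [0.5066, -0.3023], [0.5015, -0.3771]] [0.07604253 0.07494889] 0.07250702608302882
br [0.6221 0.0417 0.048 ]
tr [0.6746 0.0475 0.048 ]
```

View pics/ov_t.png

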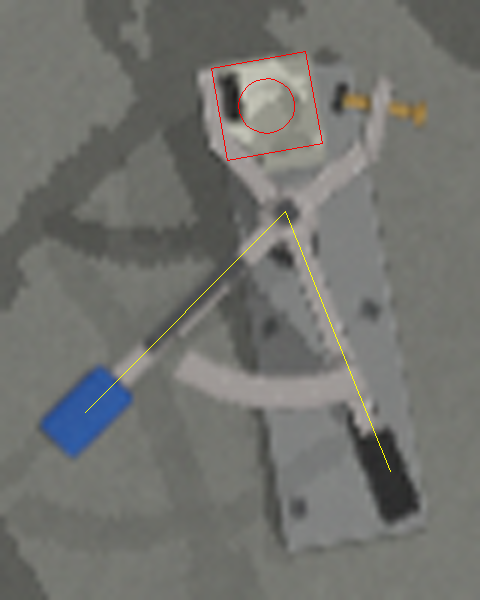

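View pics/ov_s.png

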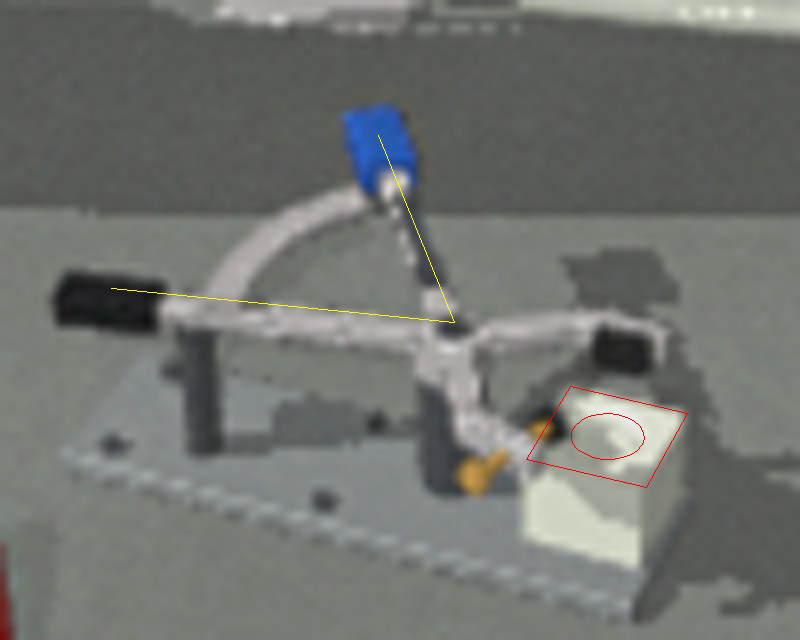

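Both cameras agree on the plug-to-nest offset, about (0.136, 0.299). They also show a constant bias of about 3 mm between them. I'll grasp the plug next.

```bash
python3 - <<'E'
from cell import r
import numpy as np
pi=np.pi
for Y in (1.73,-1.412):
    for p in ([.5135,-.228,.105],[.5135,-.228,.28],[.6492,.071,.28],[.6492,.071,.131]):
        q=r.ik(p,[pi,0,Y]); print(Y,p,None if q is None else np.round(q,3))
E
```

```text
1.73 [0.5135, -0.228, 0.105] [-0.418  0.391 -0.196  0.984  0.    -0.577]
1.73 [0.5135, -0.228, 0.28] [-0.418  0.296  0.127  1.402  0.    -0.577]
1.73 [0.6492, 0.071, 0.28] [ 0.109  0.464  0.385  1.492  0.    -0.05 ]
1.73 [0.6492, 0.071, 0.131] [ 0.109  0.515  0.088  1.143  0.    -0.05 ]
-1.412 [0.5135, -0.228, 0.105] [-0.418  0.391 -0.196  0.984  0.     2.565]
-1.412 [0.5135, -0.228, 0.28] [-0.418  0.296  0.127  1.402  0.     2.565]
-1.412 [0.6492, 0.071, 0.28] [0.109 0.464 0.385 1.492 0.    3.092]
-1.412 [0.6492, 0.071, 0.131] [0.109 0.515 0.088 1.143 0.    3.092]
```

```bash
python3 - <<'E'
from cell import r
import numpy as np,cv2
from h import *
pi=np.pi;O=[pi,0,1.73]
r.grip(.6,30); print(r.current_time(),r.current_width())
r.move_to([.5135,-.228,.20],O); print(r.current_time())
r.move_l([.5135,-.228,.105],max_speed=.15); print(r.current_time(),r.current_ee_pos(),r.current_ft_force())
f=r.grab_frame("scene"); crop(f,110,170,230,270,6,"pics/pre.png")
E
```

```text
0.5333 0.5958991593366263
2.3917
3.175 [ 0.51385003 -0.22839861  0.10570903] [-0.24019724 -0.79508653  1.27250336]
```

View pics/pre.png

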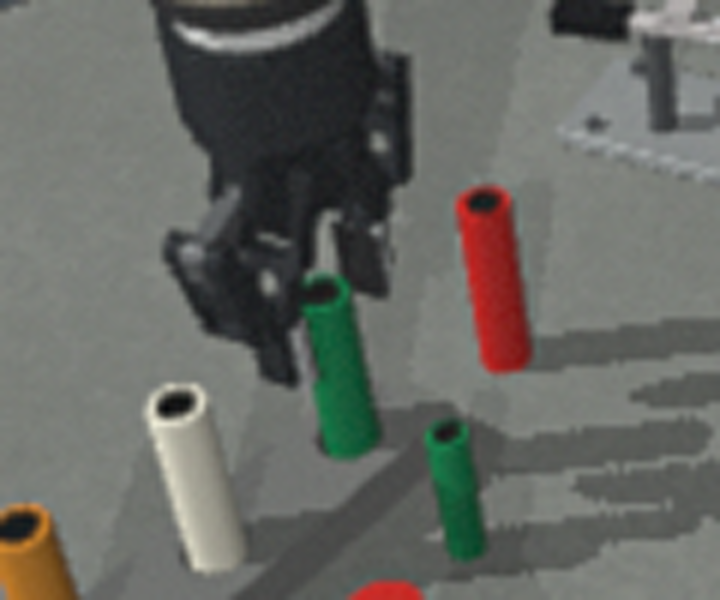

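The fingers straddle the green plug (crop (330,330)) and clear its neighbours. I'll close, then lift gently.

```bash
python3 - <<'E'
from cell import r
import numpy as np,cv2
from h import *
r.grip(0.0,30); print(r.current_time(),r.current_width(),np.round(r.current_ft_force(),2))
r.move_l([.5135,-.228,.115],max_speed=.04); print(np.round(r.current_ft_force(),2))
r.move_l([.5135,-.228,.25],max_speed=.2); print(r.current_time(),np.round(r.current_ft_force(),2),r.current_width())
r.move_to([.6493,.071,.25],[np.pi,0,1.73]); print(r.current_time(),r.current_ee_pos(),np.round(r.current_ft_force(),2))
r.move_l([.6493,.071,.190],max_speed=.15); print(r.current_time(),r.current_ee_pos())
for n in("scene","top"):
    f=r.grab_frame(n); np.savez(f"{n}1.npz",**f)
    if n=="scene": crop(f,200,90,310,210,5,"pics/s1.png")
    else: crop(f,190,120,290,220,5,"pics/t1.png")
E
```

```text
3.5833 0.2687756681750277 [ 0.31 -0.22  5.69]
[-0.79  0.45 -0.1 ]
4.8083 [ 0.35  0.53 -0.56] 0.27014460364457815
6.05 [0.64906203 0.06982731 0.24985236] [ 0.18 -0.23 -0.84]
6.6 [0.64941804 0.07007808 0.19070793]
```

View pics/s1.png

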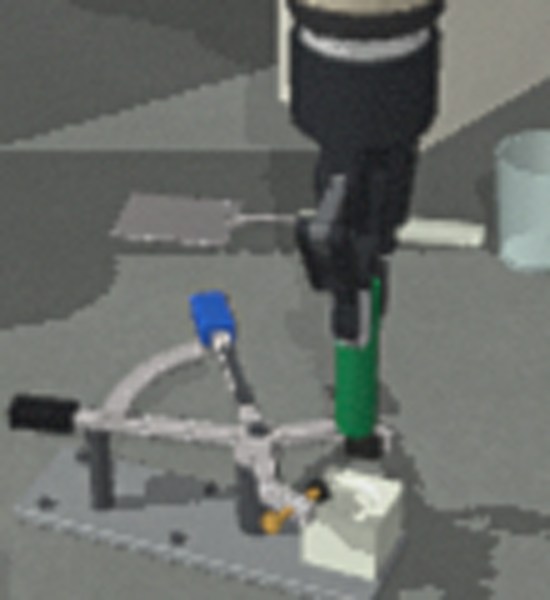

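View pics/t1.png

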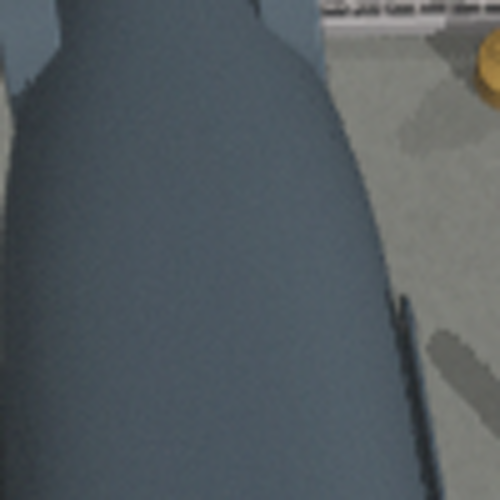

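```bash
python3 - <<'E'
from h import *
f=np.load("scene1.npz"); s0=np.load("scene0.npz")
hsv=cv2.cvtColor(f["frame"],cv2.COLOR_BGR2HSV); m=cv2.inRange(hsv,(60,100,30),(90,255,255)); m[:, :255]=0; m[:, 290:]=0
fr=f["frame"].astype(float)
for v in range(155,181):
    row=fr[v,262:282]; sat=row[:,1]-row[:,2]  # green - red
    W=np.clip(sat,0,40)/40; 
    print(v, sat.astype(int).tolist(), round(float((W*np.arange(262,282)).sum()/max(W.sum(),1e-6)),2), round(float(W.sum()),2))
ee=[.6494,.0701]
print(proj(f,[[*ee,z] for z in(.0995,.12,.14)]))
c=np.linspace(0,2*np.pi,72)
q=proj(f,[[ee[0]+.012*np.cos(a),ee[1]+.012*np.sin(a),.0995] for a in c]); print("foot ellipse u",q[:,0].min(),q[:,0].max(),"vmax",q[:,1].max(),q[q[:,1].argmax()])
E
```

```text
155 [3, 5, 3, 2, 2, 4, 3, 3, 0, 2, 1, 4, 43, 39, 7, 3, 3, 4, 3, 4] 273.35 3.38
156 [3, 3, 4, 2, 2, 0, 1, 2, 0, 0, 0, 4, 47, 29, 1, 2, 4, 4, 4, 5] 273.72 2.75
157 [5, 2, 4, 5, 2, 7, 3, -2, 1, -1, -1, 2, 46, 30, -1, 3, 4, 3, 4, 2] 272.74 2.93
158 [3, 4, 4, 4, 9, 38, 22, -1, 0, -2, 1, 24, 58, 26, 1, 2, 3, 3, 2, 3] 271.05 4.73
159 [4, 4, 1, 2, 7, 56, 60, 50, 42, 30, 26, 53, 63, 25, 0, 3, 4, 3, 5, 5] 270.91 8.97
160 [5, 2, 4, 2, 4, 61, 92, 90, 79, 64, 57, 69, 59, 23, 0, 0, 2, 3, 5, 5] 270.85 9.38
161 [4, 3, 2, 1, 4, 64, 96, 94, 86, 77, 72, 70, 60, 23, -1, 3, 3, 3, 4, 3] 270.9 9.32
162 [3, 3, 4, 2, 5, 61, 90, 92, 86, 78, 73, 70, 57, 20, 0, 3, 3, 3, 4, 4] 270.85 9.35
163 [2, 3, 2, 0, 5, 63, 92, 90, 84, 83, 68, 74, 62, 23, 1, 4, 5, 3, 5, 4] 271.06 9.42
164 [3, 2, 3, 1, 3, 60, 93, 88, 85, 75, 67, 75, 52, 24, 0, 1, 4, 4, 3, 5] 270.98 9.32
165 [4, 4, 3, 0, 3, 64, 95, 88, 85, 82, 70, 72, 54, 23, 2, 1, 3, 5, 3, 3] 270.9 9.35
166 [4, 6, 3, 3, 4, 63, 96, 90, 86, 76, 69, 75, 57, 23, 1, 3, 3, 3, 3, 3] 270.77 9.47
167 [2, 4, 4, 2, 7, 65, 90, 85, 84, 80, 71, 67, 56, 26, 0, 0, 4, 6, 4, 3] 270.9 9.55
168
[... 615 characters left out ...]
, -4, -4, -5, -2, 45, 87, 86, 83, 82, 79, 68, 30, 5, -4, 0, 1, 3, 4, 3] 270.78 8.15
176 [-3, -3, -3, -4, -4, 18, 63, 87, 90, 81, 74, 62, 18, -2, -6, -2, -1, 2, 0, 4] 270.71 7.05
177 [-2, -1, -2, -1, -5, -5, 1, 22, 46, 44, 36, 12, 2, -2, -3, -4, -2, 2, 4, 3] 271.38 4.05
178 [0, 0, 2, 2, 1, 1, -1, 0, 10, 5, 4, -2, 0, 1, -1, -3, -1, 2, 3, 2] 271.79 0.82
179 [3, 3, 4, 4, 1, 2, 4, 0, 1, 0, 2, 1, 3, 1, 0, -1, 1, 3, 3, 3] 270.38 0.97
180 [3, 3, 4, 2, 1, 0, 0, 0, 1, 1, -1, 1, 5, -1, 1, 1, 1, 1, 3, 5] 271.7 0.82
[[270.47800002 175.43520892]
 [270.59459932 169.58201715]
 [270.71106919 163.7353219 ]]
foot ellipse u 266.26062381154424 274.6971750193018 vmax 177.97190998873438 [270.5041399  177.97190999]
```

```bash
python3 - <<'E'
from h import *
s=np.load("scene0.npz");t=np.load("top0.npz")
crop(s,250,175,290,215,15,"pics/s_block.png")
E
```

```text
(no output)
```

View pics/s_block.png

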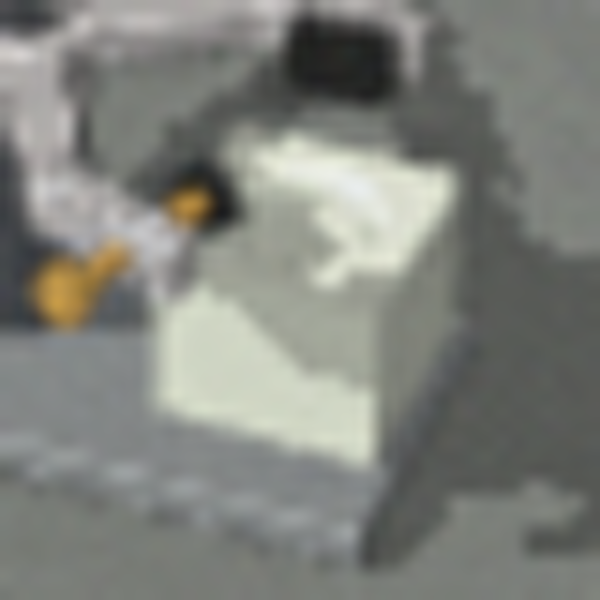

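```bash
python3 - <<'E'
from h import *
from scipy.optimize import least_squares
s=np.load("scene0.npz")
k=15;ob=[250+(x+.5)/k-.5 for x in(157,383,462)]; print(ob)
def pred(cx,cy,y,z=.03):
    R=np.array([[np.cos(y),-np.sin(y)],[np.sin(y),np.cos(y)]])
    return proj(s,[[*(np.array([cx,cy])+R@np.array(c)*.023),z] for c in((-1,-1),(1,-1),(1,1))])[:,0]
for a in((.6494,.0698,.159),(.6500,.0698,.159),(.6494,.0708,.159),(.6494,.0698,.14),(.648,.072,.159)): print(a,pred(*a).round(2))
# bottom-right top corner right: 
k=15;print("right top corner",onplane(s,250+(460.5)/k-.5,175+(178.5)/k-.5,.048))
y=.159;print("pred",np.array([.6494,.0698])+.023*np.array([np.cos(y)-np.sin(y),np.sin(y)+np.cos(y)]))
E
```

```text
[260.0, 275.06666666666666, 280.3333333333333]
(0.6494, 0.0698, 0.159) [260.01 274.85 279.91]
(0.65, 0.0698, 0.159) [260.19 275.03 280.09]
(0.6494, 0.0708, 0.159) [260.19 275.01 280.07]
(0.6494, 0.0698, 0.14) [259.93 274.66 280.01]
(0.648, 0.072, 0.159) [259.98 274.78 279.84]
right top corner [0.66784432 0.09794082 0.048     ]
pred [0.66846827 0.09615149]
```

The scene view shows the plug hanging vertically above the nest: green foot at full-image px (271,177), block below at about (270,193). The held plug's foot sits about 0.9 px off its prediction, which explains the scene camera's bias and agrees with the top view. So I take the nest as about (0.6497, 0.0696) and lower with force guards.

```bash
python3 - <<'E'
from cell import r
import numpy as np
T=np.array([.6497,.0696])
r.move_l([*T,.182],max_speed=.1); r.hold(.2)
F0=np.mean([r.current_ft_force() for _ in range(5)],0); e=np.array(r.current_ee_pos()); print(e.round(4),F0.round(2))
T2=T+(T-e[:2]); 
z=.182
while z>.1325:
    z-=.004 if z>.1405 else .002
    r.move_l([*T2,z],max_speed=.05)
    F=np.array(r.current_ft_force())-F0; e=np.array(r.current_ee_pos())
    print(round(z,4),e.round(4),F.round(2))
    if np.linalg.norm(F)>4: 
        r.hold(.1); F=np.array(r.current_ft_force())-F0; print(" settle",F.round(2))
        if np.linalg.norm(F)>3: break
print(r.current_time())
E
```

```text
[0.6498 0.0697 0.1823] [ 0.34 -0.34 -1.28]
0.178 [0.6494 0.0695 0.1776] [-0.48 -0.05  0.55]
0.174 [0.6494 0.0694 0.1736] [0.28 0.51 0.31]
0.17 [0.6494 0.0694 0.1697] [-0.32  0.32  0.85]
0.166 [0.6494 0.0695 0.1656] [-0.27  0.48 -0.37]
0.162 [0.6494 0.0694 0.1617] [-0.74 -0.21  0.87]
0.158 [0.6494 0.0694 0.1576] [-0.47 -0.29  1.44]
0.154 [0.6494 0.0694 0.1537] [-0.38 -0.36  0.18]
0.15 [0.6494 0.0694 0.1497] [-0.25 -0.06 -0.1 ]
0.146 [0.6494 0.0694 0.1457] [ 0.14 -0.81  0.06]
0.142 [0.6495 0.0694 0.1417] [ 0.72 -1.98  0.67]
0.138 [0.6495 0.0694 0.1377] [-0.05 -3.01 -0.37]
0.136 [0.6496 0.0694 0.1359] [ 1.29 -3.32  0.25]
0.134 [0.6496 0.0694 0.1339] [ 0.   -3.33 -0.22]
0.132 [0.6497 0.0694 0.132 ] [ 0.64 -3.56  1.1 ]
10.65
```

It's past the block top and inside the pocket, with about 3.5 N of side force from the anvil side. I'll ease it off and seat the plug.

```bash
python3 - <<'E'
from cell import r
import numpy as np
F0=np.array([.34,-.34,-1.28])
def rd(n=6):
    L=[]
    for _ in range(n): r.hold(.02); L.append(r.current_ft_force())
    return np.mean(L,0)-F0
T=np.array([.6500,.0695])
d=np.array([.158,-.987])
print(rd().round(2))
for k in range(4):
    T=T+d*.0004; r.move_l([*T,.132],max_speed=.02); F=rd(); print(np.array(r.current_ee_pos()).round(4),F.round(2))
    if F[1]>-1.2: break
z=.132
for k in range(6):
    z-=.0007; r.move_l([*T,z],max_speed=.02); F=rd(); print(round(z,4),np.array(r.current_ee_pos()).round(4),F.round(2))
    if F[2]>2: break
print(r.current_time())
f=r.grab_frame("scene")
from h import crop
crop(f,200,90,310,210,5,"pics/s2.png")
E
```

```text
[ 1.33 -3.28  1.05]
[0.6499 0.0693 0.132 ] [-0.26 -1.16  2.19]
0.1313 [0.6502 0.0693 0.1319] [-1.24 -1.25  6.58]
11.45
```

View pics/s2.png

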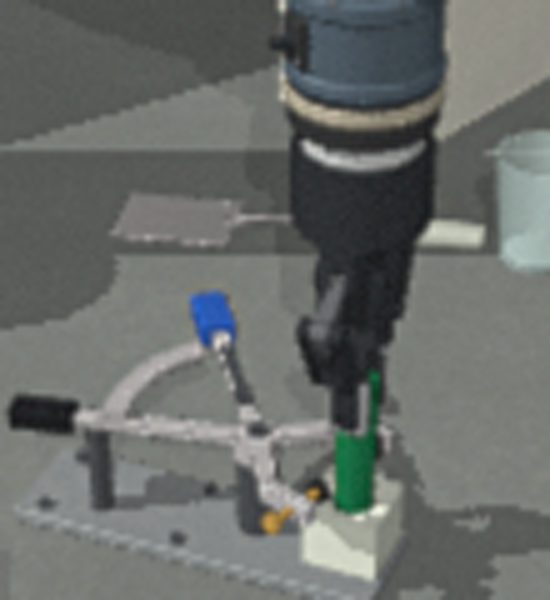

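The plug is seated in the nest (crop (353,500)); it touched the floor with TCP at 0.132, as expected. I'll release and retreat, then check it.

```bash
python3 - <<'E'
from cell import r
import numpy as np
from h import *
p=r.current_ee_pos()
T=[.65006,.06911]
r.move_l([*T,.1322],max_speed=.02); print(np.round(r.current_ft_force(),2))
r.grip(.6,30); print(r.current_time(),np.round(r.current_ft_force(),2))
r.move_l([*T,.24],max_speed=.2); print(r.current_time())
r.grip(0,30)
# tween to above outer side of handle
pin=np.array([.5907,.0596]);Y=.159
a=np.pi-.95+Y
def hp(th,rad,out):  # point at radius, outward offset (outer side)
    A=a+th; return pin+rad*np.array([np.cos(A),np.sin(A)])-out*np.array([-np.sin(A),np.cos(A)])
for yaw in (a-np.pi/2-np.pi, a-np.pi/2, a,a-np.pi):
    for th in(0,.7):
        q=r.ik([*hp(th,.13,.04),.09],[np.pi,0,yaw+th]); print(yaw+th,hp(th,.13,.04),None if q is None else np.round(q,2))
for n in("scene","top"):
    f=r.grab_frame(n); np.savez(f"{n}2.npz",**f)
    if n=="scene": crop(f,200,90,310,210,5,"pics/s3.png")
    else: crop(f,190,120,290,260,5,"pics/t3.png")
print(r.current_width())
E
```

```text
[ 0.52 -1.55  0.49]
12.1333 [ 0.25  0.07 -0.62]
12.825
-2.361796326794897 [0.52773477 0.18016276] [ 0.33  0.4  -0.23  0.94  0.   -2.02]
-1.661796326794897 [0.46487287 0.11124817] [ 0.23  0.28 -0.42  0.88  0.   -2.82]
0.7797963267948962 [0.52773477 0.18016276] [ 0.33  0.4  -0.23  0.94  0.    1.12]
1.4797963267948961 [0.46487287 0.11124817] [ 0.23  0.28 -0.42  0.88  0.    0.33]
2.3505926535897927 [0.52773477 0.18016276] [ 0.33  0.4  -0.23  0.94  0.   -0.45]
3.050592653589793 [0.46487287 0.11124817] [ 0.23  0.28 -0.42  0.88  0.   -1.24]
-0.7910000000000004 [0.52773477 0.18016276] [ 0.33  0.4  -0.23  0.94  0.    2.69]
-0.09100000000000041 [0.46487287 0.11124817] [ 0.23  0.28 -0.42  0.88  0.    1.9 ]
-0.0010883791899883293
```

View pics/s3.png

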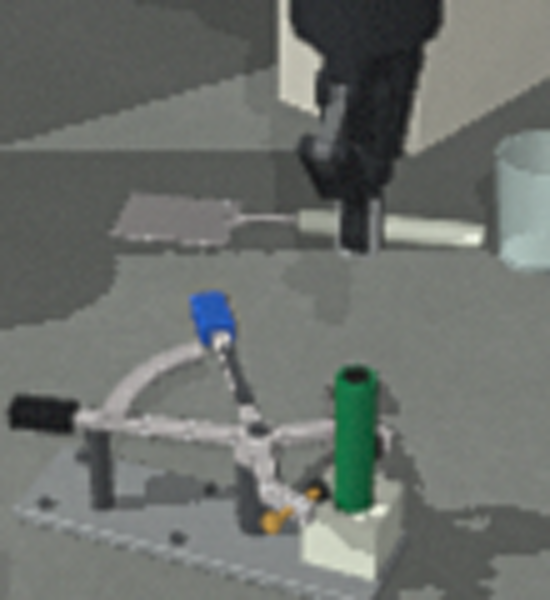

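The plug stands free in the nest (crop (355,440)) and the gripper is clear. Now I'll approach the outer side of the blue grip and feel for contact.

```bash
cat > c.py <<'E'
from cell import r
import numpy as np, json
pin=np.array([.5907,.0596]);Y=.159;A0=np.pi-.95+Y
def ut(th): A=A0+th; return np.array([-np.sin(A),np.cos(A)])
def ur(th): A=A0+th; return np.array([np.cos(A),np.sin(A)])
def hp(th,rad,out): return pin+rad*ur(th)-out*ut(th)
def rd(n=6,dt=.015):
    L=[]
    for _ in range(n): r.hold(dt); L.append(r.current_ft_force())
    return np.mean(L,0)
def ee(): # actual angle/out in clamp polar terms at given th
    return np.array(r.current_ee_pos())
E
python3 - <<'E'
from c import *
RAD=.133
r.move_to([*hp(0,RAD,.042),.20],[np.pi,0,A0]); 
r.move_l([*hp(0,RAD,.042),.089],max_speed=.2); r.hold(.1)
F0=rd(12); print(r.current_time(),ee().round(4),F0.round(2))
out=.042; 
r.move_l([*hp(0,RAD,.030),.089],max_speed=.08); out=.030; print((rd()-F0).round(2))
while out>.012:
    out-=.0015; r.move_l([*hp(0,RAD,out),.089],max_speed=.03)
    F=rd()-F0; print(round(out,4), ee().round(4), "push",round(float(-F[:2]@ut(0)),2),"rad",round(float(F[:2]@ur(0)),2),"z",F[2].round(2))
    if -F[:2]@ut(0)>1.3: break
json.dump(dict(F0=F0.tolist(),out=out),open("st.json","w")); print(r.current_time())
f=r.grab_frame("scene")
from h import crop
crop(f,200,90,310,210,5,"pics/s4.png")
E
```

```text
15.2 [0.5276 0.1839 0.0899] [-0.26  0.09  0.04]
[ 0.47 -0.1  -0.13]
0.0285 [0.5175 0.1742 0.089 ] push 0.26 rad -0.32 z -0.13
0.027 [0.5164 0.1731 0.089 ] push -0.09 rad -0.21 z 0.01
0.0255 [0.5153 0.1721 0.089 ] push 0.0 rad -0.15 z -0.0
0.024 [0.5142 0.1711 0.089 ] push 0.11 rad -0.46 z -0.13
0.0225 [0.5134 0.1702 0.0891] push 1.76 rad -0.46 z -0.11
17.35
```

View pics/s4.png

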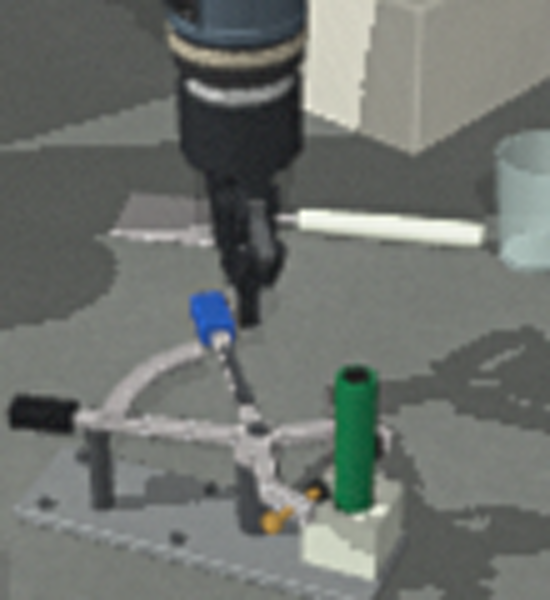

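The fingers touch the outer side of the grip (crop (245,310)) at an offset of 22.5 mm, against 22 mm predicted. Now I'll close along the arc while logging the push.

```bash
python3 - <<'E'
from c import *
st=json.load(open("st.json")); F0=np.array(st["F0"]); RAD=.133; OUT=.022
th=0; log=[]
while th<.80:
    th+=.03 if th<.115 else .02
    r.move_l([*hp(th,RAD,OUT),.089],[np.pi,0,A0+th],max_speed=.04)
    F=rd(6)-F0; e=ee(); d=e[:2]-pin
    push=float(-F[:2]@ut(th))
    # actual handle angle from ee: tangential coordinate
    tha=th+ float((e[:2]-hp(th,RAD,OUT))@ut(th))/RAD
    log.append((th,tha,push)); print(round(th,3),round(tha,4),"push",round(push,2),"rad",round(float(F[:2]@ur(th)),2),"z",F[2].round(2),round(r.current_time(),2))
    if push>5.8: break
st.update(th=th,log=log); json.dump(st,open("st.json","w"))
E
```

```text
0.03 0.0291 push 2.02 rad 0.21 z 0.04 17.77
0.06 0.0589 push 1.94 rad 0.33 z -0.05 18.12
0.09 0.089 push 1.85 rad 0.36 z 0.36 18.47
0.12 0.1191 push 1.91 rad -0.02 z -0.02 18.82
0.14 0.1394 push 1.32 rad 0.12 z 0.52 19.17
0.16 0.1595 push 1.93 rad -0.04 z -0.03 19.52
0.18 0.1795 push 2.21 rad 0.33 z 0.34 19.87
0.2 0.1998 push 2.31 rad -0.36 z -0.46 20.22
0.22 0.22 push 2.38 rad 0.66 z -0.76 20.57
0.24 0.2428 push 0.31 rad -0.03 z -0.42 20.92
0.26 0.2588 push 2.28 rad -0.13 z -0.04 21.27
0.28 0.2798 push 2.39 rad -0.08 z -0.34 21.62
0.3 0.3009 push 1.63 rad -0.31 z 0.13 21.97
0.32 0.3199 push 2.49 rad 0.09 z -0.14 22.32
0.34 0.3407 push 2.0 rad 0.02 z -0.4 22.67
0.36 0.359 push 3.15 rad 0.36 z -0.36 23.02
0.38 0.3776 push 4.72 rad 1.02 z -0.31 23.37
0.4 0.3997 push 4.3 rad 1.1 z -0.19 23.72
0.42 0.4163 push 6.96 rad 1.48 z 0.29 24.07
```

Touch is at about 0.345–0.365 rad. The dips in the log put the teeth at about 0.24, 0.295, 0.345 and 0.397, so the next is at about 0.449, which would hold about 13 N. I'll move in fine steps just past it.

```bash
python3 - <<'E'
from c import *
st=json.load(open("st.json")); F0=np.array(st["F0"]); RAD=.133; OUT=.022
th=st["th"]; log=st["log"]
while th<.476:
    th+=.008
    r.move_l([*hp(th,RAD,OUT),.089],[np.pi,0,A0+th],max_speed=.03)
    F=rd(8)-F0; e=ee()
    push=float(-F[:2]@ut(th))
    tha=th+ float((e[:2]-hp(th,RAD,OUT))@ut(th))/RAD
    log.append((th,tha,push)); print(round(th,3),round(tha,4),"push",round(push,2),"rad",round(float(F[:2]@ur(th)),2),"z",F[2].round(2),round(r.current_time(),2))
    if push>11.5 or (tha>.447 and push<log[-2][2]-.5): break
st.update(th=th,log=log); json.dump(st,open("st.json","w"))
E
```

```text
0.428 0.4226 push 7.26 rad 1.61 z -0.26 24.45
0.436 0.4295 push 8.52 rad 1.63 z -0.5 24.83
0.444 0.4375 push 8.32 rad 1.83 z -0.32 25.22
0.452 0.446 push 8.08 rad 1.81 z -0.15 25.6
0.46 0.4545 push 7.66 rad 1.48 z -0.23 25.98
0.468 0.46 push 9.42 rad 1.75 z -0.04 26.37
0.476 0.4669 push 10.39 rad 2.14 z -0.33 26.75
```

The ripple has minima at about 0.400 and 0.4545, i.e. at the teeth, so the 0.455 tooth is passed. The pinch slope of about 135 N/rad agrees with the brief. I'll go a little further for margin, then back off slowly and note where the force vanishes, which gives the held angle.

```bash
python3 - <<'E'
from c import *
st=json.load(open("st.json")); F0=np.array(st["F0"]); RAD=.133; OUT=.022
th=st["th"]
def step(dth,n=8):
    global th
    th+=dth
    r.move_l([*hp(th,RAD,OUT),.089],[np.pi,0,A0+th],max_speed=.03)
    F=rd(n)-F0; e=ee(); push=float(-F[:2]@ut(th))
    tha=th+ float((e[:2]-hp(th,RAD,OUT))@ut(th))/RAD
    print(round(th,3),round(tha,4),"push",round(push,2),"rad",round(float(F[:2]@ur(th)),2),"z",F[2].round(2),round(r.current_time(),2)); return push
step(.008)
print("back")
for k in range(10):
    if step(-.006)<.4: break
st.update(th=th); json.dump(st,open("st.json","w"))
E
```

```text
0.484 0.474 push 10.46 rad 1.78 z -0.33 27.13
back
0.478 0.469 push 10.29 rad 1.91 z -0.33 27.52
0.472 0.4636 push 9.67 rad 1.73 z -0.13 27.9
0.466 0.4582 push 9.05 rad 2.08 z -0.1 28.28
0.46 0.4548 push 7.08 rad 1.73 z 0.29 28.67
0.454 0.452 push 5.1 rad 1.18 z 0.51 29.05
0.448 0.4488 push 3.26 rad 0.99 z 0.63 29.43
0.442 0.4443 push -0.02 rad -0.47 z -0.05 29.82
```

Contact is lost at about 0.447–0.45, so the tooth holds at about 0.45 (pinch about 12 N). I'll take the hand away and wait.

```bash
python3 - <<'E'
from c import *
from h import crop,onplane
import cv2
RAD=.133
th=.442
r.move_l([*hp(th,RAD,.045),.089],max_speed=.08)
r.move_l([*hp(th,RAD,.045),.16],max_speed=.15)
t0=r.current_time(); r.hold(2.3); print(t0,r.current_time(),np.round(r.current_ft_force(),2))
f=r.grab_frame("scene"); np.savez("scene5.npz",**f); crop(f,200,90,310,210,5,"pics/s5.png")
hsv=cv2.cvtColor(f["frame"],cv2.COLOR_BGR2HSV); m=cv2.inRange(hsv,(105,140,60),(128,255,255)); m[:130]=0;m[200:]=0; m[:,:190]=0;m[:,300:]=0
v,u=np.where(m>0); print(u.mean(),v.mean(),len(u)); 
for k in(.4,.45,.5):
    import h; print(k,h.proj(f,[[*(hp(k,.13,0)+np.array([-.0019,.0031])),.080]]))
for T in(0.45,0): print(np.round(r.ik([*hp(T,.13,0),.10],[np.pi,0,A0+T]),3))
E
```

```text
30.8833 33.1833 [-0.63  0.58  0.05]
224.65277777777777 157.47222222222223 72
0.4 [[226.52625406 156.42486429]]
0.45 [[224.82960531 157.15158548]]
0.5 [[223.18482456 157.92618781]]
[ 0.217  0.271 -0.398  0.902  0.    -1.013]
[ 0.296  0.335 -0.3    0.935  0.    -0.484]
```

View pics/s5.png

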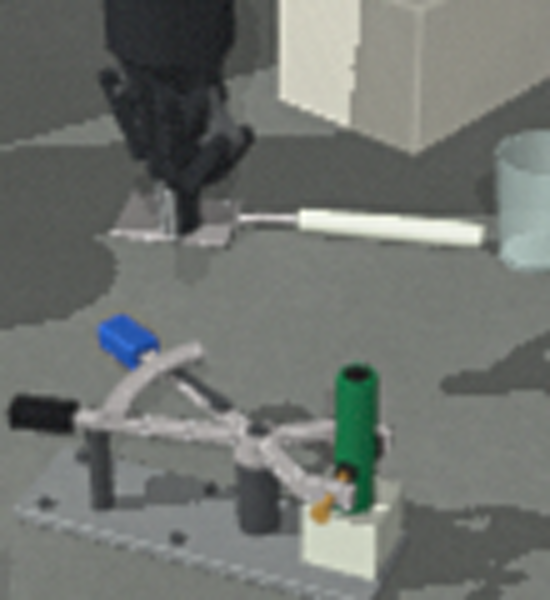

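The handle is held: the grip's centre is at px (224.7,157.5), which fits an angle of about 0.455. The screw pad is on the plug and the plug is upright; the hand has been away for more than 2.3 s. Now I'll press down on the grip and swing it open.

```bash
python3 - <<'E'
from c import *
RAD=.134; th=.452; O=.003
o=[np.pi,0,A0+th]
r.move_l([*hp(th,RAD,O),.16],o,max_speed=.12)
r.move_l([*hp(th,RAD,O),.114],max_speed=.12); r.hold(.1)
F0=rd(10); print(r.current_time(),ee().round(4),F0.round(2))
z=.114; zc=None
while z>.100:
    z-=.001; r.move_l([*hp(th,RAD,O),z],max_speed=.02)
    F=rd(4)-F0; e=ee(); print(round(z,4),e[2].round(4),"Fz",F[2].round(2),"tang",round(float(F[:2]@ut(th)),2),"rad",round(float(F[:2]@ur(th)),2))
    if zc is None and F[2]>.8: zc=e[2]
    if F[2]>14: break
    if zc is not None and e[2]<zc-.0032: break
print("contact",zc,r.current_time())
json.dump(dict(F0=F0.tolist(),zc=zc,z=z),open("st2.json","w"))
E
```

```text
34.5417 [0.4658 0.1071 0.1146] [-0.02 -0.01  0.07]
0.113 0.1131 Fz 0.06 tang -0.11 rad 0.33
0.112 0.1119 Fz 0.18 tang -0.3 rad -0.31
0.111 0.1109 Fz 0.04 tang -0.02 rad -0.23
0.11 0.11 Fz -0.34 tang 0.36 rad -0.19
0.109 0.109 Fz -0.04 tang 0.24 rad -0.16
0.108 0.1081 Fz 2.31 tang 0.15 rad 0.79
0.107 0.107 Fz 3.28 tang -0.32 rad 1.18
0.106 0.106 Fz 2.32 tang -1.37 rad 0.18
0.105 0.1051 Fz 3.14 tang -1.77 rad -0.1
0.104 0.104 Fz 3.21 tang -2.89 rad -0.39
contact 0.1080915781343618 37.7083
```

```bash
python3 - <<'E'
from c import *
RAD=.134; O=.003; st=json.load(open("st2.json"));F0=np.array(st["F0"])
def rep(th):
    F=rd(3)-F0; e=ee(); print(round(th,3),e.round(4),"Fz",F[2].round(2),"tang",round(float(F[:2]@ut(th)),2),"rad",round(float(F[:2]@ur(th)),2),round(r.current_time(),2))
r.move_l([*hp(.452,RAD,O),.1025],max_speed=.03); rep(.452)
for th in (.36,.24,.12,0.0):
    r.move_l([*hp(th,RAD,O),.1025],[np.pi,0,A0+th],max_speed=.08); rep(th)
th=-.0
f=r.grab_frame("scene"); np.savez("scene6.npz",**f)
from h import crop
crop(f,200,90,310,210,5,"pics/s6.png")
E
```

```text
0.452 [0.4654 0.107  0.1025] Fz 3.69 tang -2.79 rad -0.34 38.01
0.36 [0.4703 0.1182 0.1025] Fz 3.5 tang -2.09 rad -1.35 38.36
0.24 [0.478  0.1318 0.1025] Fz 3.54 tang -2.27 rad -1.31 38.76
0.12 [0.4873 0.1447 0.1025] Fz 3.7 tang -1.54 rad -1.93 39.16
0.0 [0.4981 0.1568 0.1024] Fz 3.67 tang -1.56 rad 1.71 39.56
```

View pics/s6.png

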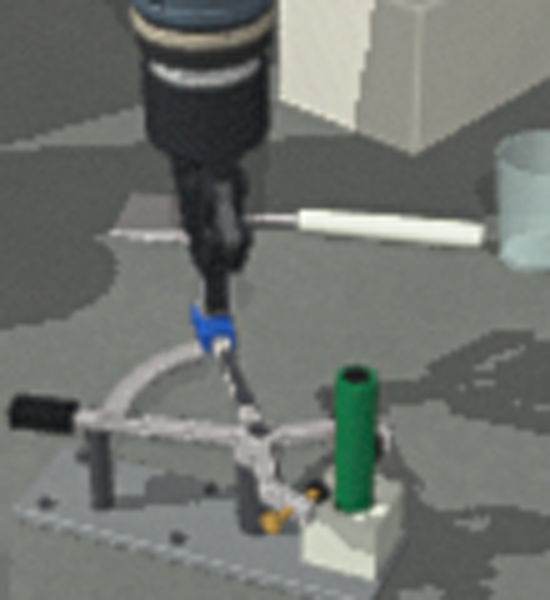

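The handle has swung out under the finger (blue at crop (213,325)) and the jaw is back from the plug. I'll nudge a little further out, lift, retreat and check.

```bash
python3 - <<'E'
from c import *
from h import crop,proj
import cv2
r.move_l([*hp(-.03,.134,.003),.1025],max_speed=.05)
F0=np.array(json.load(open("st2.json"))["F0"]); print((rd(4)-F0).round(2))
r.move_l([*hp(-.03,.134,.003),.125],max_speed=.05)
r.move_l([*hp(-.03,.134,.003),.22],max_speed=.15)
q=r.current_joint_pos(); print(np.round(q,3))
r.move_to([.35,-.10,.32],[np.pi,0,A0]); r.hold(.3); print(r.current_time())
for n in("scene","top"):
    f=r.grab_frame(n); np.savez(f"{n}7.npz",**f)
    if n=="scene": crop(f,90,90,310,290,3.4,"pics/s7.png")
    else: crop(f,190,150,420,270,3.4,"pics/t7.png"); crop(f,190,160,270,260,6,"pics/t7c.png")
    hsv=cv2.cvtColor(f["frame"],cv2.COLOR_BGR2HSV); m=cv2.inRange(hsv,(105,120,50),(128,255,255))
    k,l,s,c=cv2.connectedComponentsWithStats(m)
    for i in range(1,k):
        if s[i,4]>40 and 190<c[i][0]<260: print(n,c[i],s[i,4])
E
```

```text
[-2.36 -0.51  3.57]
[ 0.308  0.256 -0.086  1.23   0.    -0.472]
42.8167
scene [241.74193548 152.4516129 ] 62
top [203.77272727 228.22727273] 110
```

View pics/s7.png

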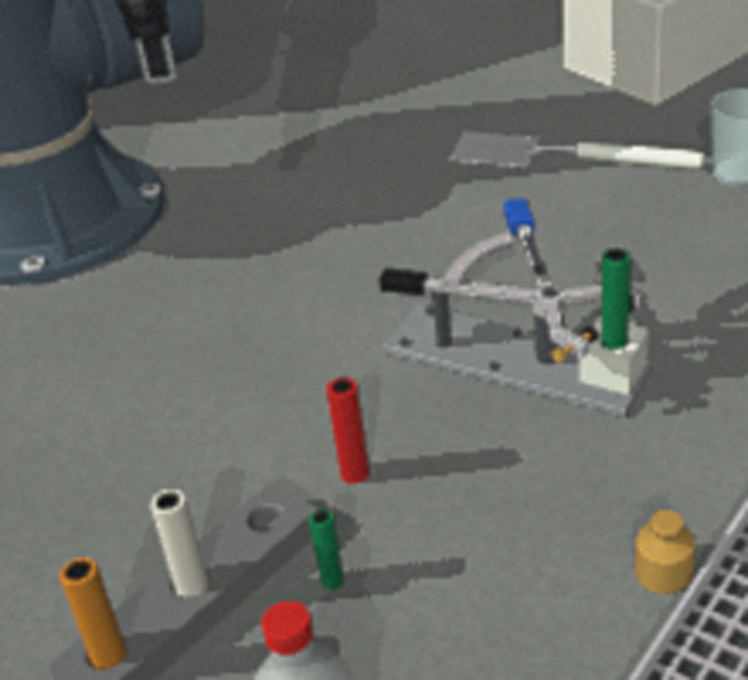

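View pics/t7.png

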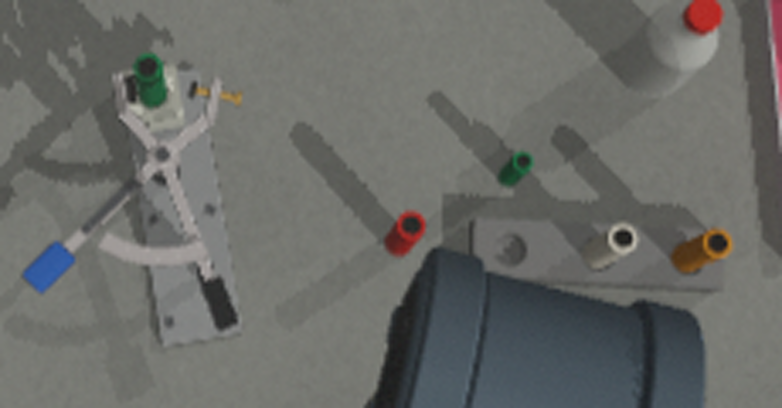

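The blue grip's centroids match the start pictures to within 0.2 px (scene (241.7,152.5), top (203.8,228.2)), so the clamp is fully open. The plug stands upright in the nest (scene crop (616,300)), nothing else in view has moved, and the robot touches nothing. I'm handing in.

```bash
python3 -c "
from cell import r
print(r.close_job(),r.current_time())"
```

```text
the job is handed in; nothing more can be done
the job is handed in; nothing more can be done
```

The green plug was pinch-tested as asked, and the job was handed in at about 43 s of the 72 s allowed.

- **Placing:** I took the larger green plug from the rack and stood it in the nest. The anvil side pushed back with about 3.5 N on the way in. I eased it off, and the plug seated on the floor at the expected height.
- **Pinch:** I closed the blue handle along its arc. First touch was at about 0.36 rad and the peak push was about 10.5 N, which I put at about 15 N of pinch. The teeth held at about 0.45 rad, an estimated pinch of about 12 N (inferred from handle angle and push force, not measured directly). The hand was away for over 2.3 s.
- **Release:** I pressed the grip down about 6 mm with under 4 N and swung it open under the finger.

In the last pictures the grip centroids matched the start pictures to 0.2 px, so the clamp is fully open. The plug stands upright in the nest, and nothing else had visibly moved in the views checked. I did not look at the dish again after the first pictures.

One disagreement: the two cameras differed by about 3 mm. I settled it by comparing the scene view with the held plug at a known arm position, and the top view proved right. The press force also stayed slightly below the 4 to 9 N stated, but the handle released at once.

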